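# Clamp a recorder in a bench test fixture with an eccentric cam lever

### The arm

A 6-joint arm with a two-finger parallel gripper is mounted at the origin on the work surface. World frame = base frame: x ahead of the robot, y to its left, z up, the work surface at z = 0. Lengths are in m, angles in rad, forces in N, time in s.
With the tool pointing down it reaches from about 0.3 to 0.875 m from the base axis. Payload 4.2 kg.
Tool frame: the origin (TCP) lies at the centre of the arm's flange, where the gripper is bolted on; the fingertips stand 173 mm ahead of it and the grasp point (between the pads) lies 155 mm ahead of it; z points along the fingers, y is the line along which they close (so a half turn about z gives the same grasp; the last joint's range is limited). The gripper opens to 85 mm and grips with 20 to 120 N. Pads are 22 mm wide; open, the fingers measure 114 mm over their backs; the gripper's body (76 mm by 85 mm) begins 54 mm behind the grasp point. The pads swing forward as they close: fully open they stand 13 mm farther back than shut.
Start: joints at [1.288, 0.32, 1.565, -0, 1.257, -0.02], TCP at [0.149, 0.555, 0.405] pointing down, gripper open.
Joint ranges: [-3.11, 3.11], [-0.84, 2.01], [0.21, 2.61], [-1.34, 4.49], [0.05, 2.63], [-2.56, 2.56]. Speed limits (rad/s): [2.57, 2.57, 3.14, 3.14, 3.14, 3.14].

### API

Orientations are given as a unit quaternion [x, y, z, w].
In Python, from cell import get_obs, optics, order gives the robot as it stands.
- The arm moves only by the tool drive_tool, never from a script. Its argument "rows" is a list of rows, each a list of 2 entries, a list of its own where there are three numbers: the shift along the tool's x, y, z in m, then the turn about the tool's z in rad. A call has 1 to 10 rows; each row shifts and turns the commanded pose from where the row before left it, along the tool's axes as they then stand; what a row does not reach is not made up. A row lasts 1/8 s, in which the tool goes at most 62.5 mm and 10.7 degrees, less where a joint would pass 70% of its speed; a pose out of reach is approached as far as the arm can. A call with a gripper value outside its range is refused whole. "jaw" is the opening, from 0 (shut) to 1 (fully open), set as the call begins (left out, the last holds). The fingers move at their own pace and stop on an object; the grip force is fixed at half the most. Time passes only in rows, so rows that do not move let the fingers close. It gives the time, the measured TCP pose, the force, the opening and the grip force at its end, in the units of the state.
- get_obs(): the state, without advancing time (a new reading comes with each control period).
- optics.grab_frame(name): name is "side" or "top"; returns (picture, depth): 420x560x3 uint8, blue, green, red; 420x560 float32, m along the optical axis (not along the pixel's ray), 0 where there is no reading.
- optics.get_calibration(name): a dict with "fx", "fy", "cx", "cy" (pixels), "dist_coeffs" ([k1, k2, p1, p2, k3] as OpenCV has them; the pictures are not rectified), "origin" and "attitude" of the camera in the world. Camera axes: x right, y up, looking along -z (the intrinsics and any distortion apply to the point x, -y, -z); pixel columns grow to the right and rows downward; lengths in m; the calibration is good to about 2 mm. A picture is of the moment at which its call begins. get_calibration takes no time and is no camera call.
- order.sign_off(): hands the job in; it is judged then, once.
The state is a dict: "t": time; "qpos": joint angles; "joint_velocities": joint speeds; "effort": joint torques, N m; "ee_pos": TCP position; "ee_rot": TCP orientation; "ft_force": force on the tool from outside, world axes, zero at the start; "moment": the same for the moment, N m; "width": finger opening in m; "grip_force": force on a finger pad.
Only numpy, scipy, OpenCV 4.12 (cv2) and the standard library are available. Lean on these libraries where they do the work, as an engineer would, in place of code of your own. Each camera call takes 0.05 s, during which the arm holds its last target. There are 200 camera calls.

### The job

Slide the black recorder unit along the aluminium fixture plate until it sits square against the blue back stop. Then swing the red-knobbed cam lever clockwise (seen from above) so that its eccentric takes up the gap and presses the unit on the sprung pad, just until the gauge needle stands in the green, never letting it run into the red. Let go of the lever and leave it so, the unit still against the back stop and the other things on the bench where they are.

Things in the scene. Friction and masses are not known exactly. Their poses are not given: they have to be found in the camera images.
- fixture: fixed aluminium plate, 200 x 285 x 12 mm, on the bench, carrying the clamp. Origin on the bench surface; x points from its open front edge to the back stop, y left to the sprung pad, z up. It spans x -115..+85, y -130..+155 mm; the unit slides on its upper face, z = 12 mm. Place and yaw (within 0.25 rad of the world's) differ each time.
- stop (a point): middle of the flat face of the blue back stop, a block 100 mm wide, its top 46 mm over the bench; the face looks to the fixture's -x and lies at x = +60 mm, y = +5 mm in its frame.
- unit_center (a point): centre of the black recorder, a loose box 105 (x, along the lane) x 88 (y) x 38 mm high, 0.25 to 0.5 kg, top 50 mm over the bench. It starts 30 to 60 mm short of the stop, up to 0.05 rad askew, a few mm free on each side between cam and pad; flat front (-x) face. Fully home its centre is at x = +7.5 mm in the fixture's frame. Too wide to grip; slides with 2 to 6 N.
- pivot (a point): top of the cam's upright pivot, at x = +15, y = -63 mm in the fixture's frame. The cam is a steel disc of 32 mm radius centred 18 mm off the pivot; as the lever turns by an angle its edge advances 18 mm x (1 - cos angle) to the pad. Before the pad begins to move 10 to 18 mm of advance are needed, different each time.
- cam (a joint): angle of the cam lever, rad, 0 to 2.6, growing clockwise seen from above; starts at 0 to 0.3. At angle a the lever points at -1.2 - a from the fixture's x axis (0: to the right and slightly back). Stiff: 0.35 N m, about 4 N at the knob, up to 7 N with the pad pressed; it stays where it is left. The green is reached at about 1.25 to 2.0 rad.
- knob (a point): middle of the upright red knob at the end of the lever: cylinder 22 mm wide, 34 mm high, 100 mm from the pivot, centre 85 mm over the bench, from 68 mm (top of the lever bar, which is 18 mm wide and 12 mm thick) to 102 mm. Nothing else near its path is higher than 75 mm.
- pad (a joint): how far the sprung pad has been pressed back, m, 0 (free) to 0.014; spring 1 N per mm. The pad is a 64 mm wide rubber-faced plate on the left of the lane, opposite the cam. Green on the gauge is 0.004 to 0.008; red begins at 0.010.
- needle (a joint): angle of the gauge needle, rad, clockwise seen from above: 0.2 rad per mm of pad travel. Green is 0.8 to 1.6, red from 2.0.
- gauge (a point): centre of the upward-facing white dial, 82 mm wide, 65 mm over the bench, left of the pad. Black needle 34 mm long; with the pad free it points to the fixture's -x (to the open front), in the middle of the green it points to about +y. Green arc and red arc are marked at the rim.
- screwdriver: a screwdriver about 180 mm long lying left of the fixture; bystander. Origin at the middle of its length, on its underside.
- tin: a round metal screw tin, 66 mm wide and 34 mm high, behind the fixture's back stop; bystander. Origin at the middle of its underside.
- meter: a yellow hand multimeter, 150 x 75 x 34 mm, lying on the right; bystander. Origin at the middle of its underside.
- cups: a clear plastic cup, 76 mm wide and 115 mm high, on the left; bystander. Origin at the middle of its underside.
- tray: a blue two-part tray, 140 x 100 x 30 mm, on the right; bystander. Origin at the middle of its underside.
- spool: an orange plastic spool, 60 mm wide and 50 mm high, on the left; bystander. Origin at the middle of its underside.
- unit: the same unit, its origin at the centre of its underside, axes as for its centre point.
There are look-alikes about, which are no part of the job. What is shaped like the unit but orange or purple is not meant.

How it is judged:
By the outcome, as a careful person would: the job done as asked, in the order asked, and still so for the second after the job is handed in, with the robot touching nothing.
It also fails if it takes over 67 s, if anything falls off the work surface, if the arm or the gripper's body presses on something with over 40 N, if the wrist force passes 120 N, or if a joint passes its speed limit or range.

## Working session

There is one attempt and no reset: what is moved stays moved. The work goes in short steps, Python scripts to look and compute and a tool call to move; the robot and the scene stay as the last step left them, time stands still between calls to the robot, and variables do not carry over. Pictures are saved under pics/ and viewed, at most 10 in all, crops included, and the job is handed in when it is done.

Besides the shell and the picture viewer there is one more tool, called after "Emit:" by a JSON object that holds its "method" and its "body", one argument or row to a line. drive_tool: Moves the arm, as the interface text tells. Its arguments: {"type":"object","properties":{"rows":{"type":"array"},"jaw":{"type":"number"}},"required":["rows"]}

```bash
mkdir -p pics
cat > h.py <<'E'
import numpy as np, cv2
from cell import get_obs, optics, order
from scipy.spatial.transform import Rotation as R
def cal(n):
    c=optics.get_calibration(n); K=np.array([[c['fx'],0,c['cx']],[0,c['fy'],c['cy']],[0,0,1.]])
    a=np.array(c['attitude'],float); M=R.from_quat(a).as_matrix() if a.size==4 else (a.reshape(3,3) if a.size==9 else R.from_rotvec(a).as_matrix())
    return K,np.array(c['dist_coeffs'],float),np.array(c['origin'],float),M
def ray(n,px):
    K,d,o,M=cal(n); u=cv2.undistortPoints(np.array(px,float).reshape(-1,1,2),K,d).reshape(-1,2)
    return o,np.c_[u[:,0],-u[:,1],-np.ones(len(u))]@M.T
def plane(n,px,z):
    o,r=ray(n,px); return o+r*((z-o[2])/r[:,2])[:,None]
def proj(n,P):
    K,d,o,M=cal(n); q=(np.array(P,float).reshape(-1,3)-o)@M; q=q*[1,-1,-1]
    return cv2.projectPoints(q,np.zeros(3),np.zeros(3),K,d)[0].reshape(-1,2)
E
python3 - <<'E'
from h import *
print(get_obs()); 
for n in("side","top"):
    print(optics.get_calibration(n)); im,d=optics.grab_frame(n); cv2.imwrite(f'pics/{n}0.png',im); np.save(f'{n}d.npy',d)
E
```

```text
{'t': 0.0, 'qpos': array([ 1.28797288e+00,  3.20317314e-01,  1.56568999e+00, -2.65300133e-05,
        1.25739484e+00, -1.99824821e-02]), 'joint_velocities': array([-8.84791934e-04, -3.99538642e-05,  6.54974271e-04, -9.26759974e-04,
       -7.35391972e-04, -9.11731073e-04]), 'effort': array([-1.08562617e-04, -4.15538621e+01, -2.34165072e+01, -1.25006277e-04,
        8.14430939e-03,  4.71086253e-06]), 'ee_pos': array([0.14934608, 0.55509438, 0.40386312]), 'ee_rot': array([ 1.31038390e-01,  9.91376882e-01, -8.96296095e-04, -1.23987225e-04]), 'ft_force': array([0.72905331, 0.04239142, 0.29812283]), 'moment': array([ 0.01566163,  0.0059941 , -0.0309324 ]), 'grip_force': 0.0, 'width': 0.08528010341798903}
{'fx': 525.2024748431427, 'fy': 525.2024748431427, 'cx': 282.20462831272744, 'cy': 203.27983568262746, 'dist_coeffs': array([-0.05361769,  0.        ,  0.        ,  0.        ,  0.        ]), 'origin': array([0.44848934, 1.07419633, 1.08592215]), 'attitude': array([-0.01395071,  0.39187036,  0.91878654, -0.04554436])}
{'fx': 530.5905967716599, 'fy': 530.5905967716599, 'cx': 281.18238845885685, 'cy': 212.96707905149322, 'dist_coeffs': array([-0.00495619,  0.        ,  0.        ,  0.        ,  0.        ]), 'origin': array([0.33637044, 0.04441025, 1.76937633]), 'attitude': array([-0.04199202,  0.04543709,  0.71063783, -0.70083237])}
```

View pics/top0.png

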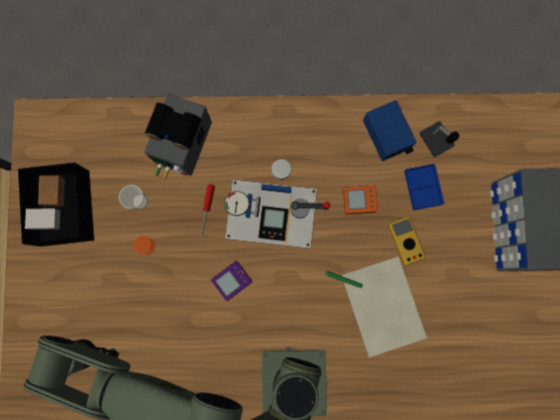

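View pics/side0.png

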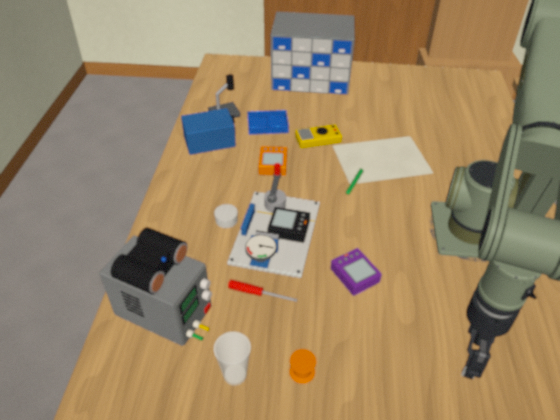

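Candidates for the unit in the top view: a black box on the plate at (273,223), an orange look-alike at (360,200) and a purple one at (231,281). I choose the black one. The knob is red at (326,205); the other red object, at (208,197), is the screwdriver. Next is a close crop to check, plus measurement.

Run:
```python
from h import *
t=cv2.imread('pics/top0.png'); s=cv2.imread('pics/side0.png')
a=cv2.resize(t[165:260,210:345],None,fx=5.9,fy=5.9,interpolation=cv2.INTER_CUBIC)
cv2.imwrite('pics/ctop.png',a)
cv2.imwrite('pics/cside.png',cv2.resize(s[150:285,215:335],None,fx=4.4,fy=4.4,interpolation=cv2.INTER_CUBIC))
def blobs(im,lo,hi,box,name):
    h=cv2.cvtColor(im,cv2.COLOR_BGR2HSV); m=cv2.inRange(h,lo,hi); k=np.zeros_like(m); x0,y0,x1,y1=box; k[y0:y1,x0:x1]=m[y0:y1,x0:x1]
    k=cv2.morphologyEx(k,cv2.MORPH_CLOSE,np.ones((3,3)))
    n,l,st,c=cv2.connectedComponentsWithStats(k)
    for i in range(1,n):
        if st[i,4]>15: print(name,st[i],c[i].round(1), cv2.minAreaRect(np.argwhere(l==i)[:,::-1].astype(np.float32)))
    return k
blobs(t,(0,150,80),(8,255,255),(290,180,345,230),'knobT')
blobs(s,(0,150,80),(8,255,255),(260,150,300,200),'knobS')
blobs(t,(100,100,40),(125,255,255),(250,175,300,200),'stopT')
blobs(t,(0,0,120),(180,60,255),(215,172,330,255),'plateT')
blobs(t,(0,0,0),(180,120,50),(255,200,292,245),'unitT')
```

```text
knobT [323 201   8   7  42] [326.2 204.3] ((326.5, 204.0), (7.0, 6.0), 0.0)
knobS [274 164   7  11  60] [276.8 169.1] ((277.0, 169.0), (6.0, 10.0), 0.0)
stopT [262 185  29   7 137] [276. 188.] ((276.0, 188.00001525878906), (28.4913387298584, 4.638124942779541), 6.34019136428833)
plateT [272 172  18   6  85] [280.6 174.1] ((280.5, 174.5), (5.0, 17.0), 90.0)
plateT [ 226  180   91   68 3276] [267.3 213.7] ((269.0699768066406, 213.28890991210938), (88.9538803100586, 59.64429473876953), 6.24191427230835)
plateT [265 211  18  16 246] [273.5 218.3] ((273.46954345703125, 218.27438354492188), (16.675161361694336, 14.5769624710083), 6.340191841125488)
unitT [259 207  29  34 452] [272.6 226.5] ((272.9095458984375, 223.0187530517578), (25.76349449157715, 31.48871612548828), 6.709836959838867)
```

View pics/ctop.png

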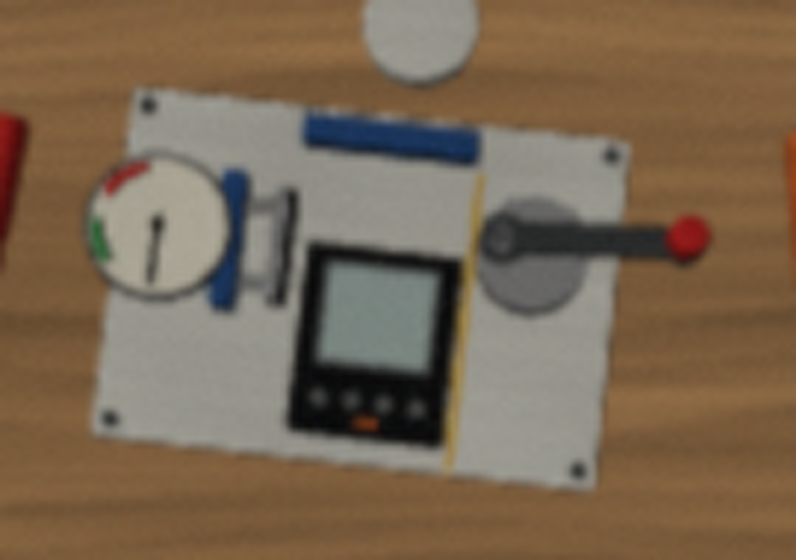

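View pics/cside.png

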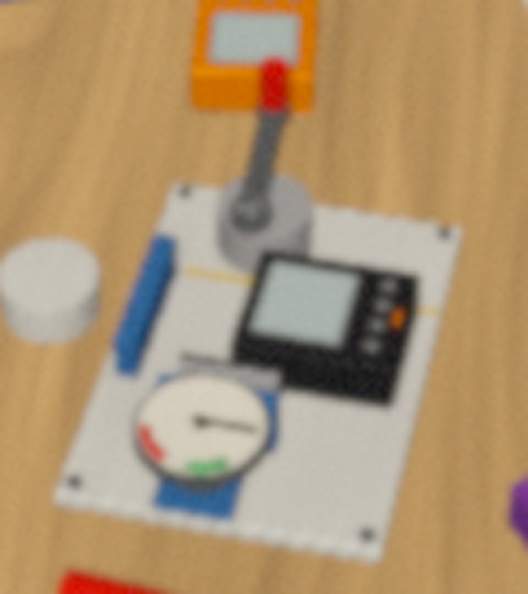

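The crop shows the black unit with four buttons, short of the blue stop. Plate corners in the crop are TL(133,90), TR(628,143), BR(592,490), BL(93,435). Unit top corners are (310,243), (463,262), (440,447), (288,427). The needle is at zero and the lever points right.

```bash
cat >> h.py <<'E'
def crop2px(p,s=5.9,o=(210,165)): return (np.array(p,float)+.5)/s-.5+np.array(o)
def rigid(A,B):
    a=A-A.mean(0);b=B-B.mean(0); H=a.T@b; th=np.arctan2(H[0,1]-H[1,0],H[0,0]+H[1,1])
    c,s=np.cos(th),np.sin(th);Rm=np.array([[c,-s],[s,c]]); t=B.mean(0)-Rm@A.mean(0); return th,Rm,t,(A@Rm.T+t-B)
E
python3 - <<'E'
from h import *
C=crop2px([(133,90),(628,143),(592,490),(93,435)])
W=plane('top',C,.012)[:,:2]
F=np.array([(85,155),(85,-130),(-115,-130),(-115,155)])/1e3
th,Rm,t,e=rigid(F,W); print('fix',th,t,e.round(4))
sc=crop2px([(133,90),(628,143),(592,490),(93,435)],4.4,(215,150))
S=crop2px([(178,187),(463,227),(377,558),(57,500)],4.4,(215,150))
WS=plane('side',S,.012)[:,:2]
F2=np.array([(85,-130),(-115,-130),(-115,155),(85,155)])/1e3
th2,R2,t2,e2=rigid(F2,WS); print('side',th2,t2,e2.round(4))
U=plane('top',crop2px([(310,243),(463,262),(440,447),(288,427)]),.05)[:,:2]
Uf=(U-t)@Rm; print('unit f',Uf.round(4),Uf.mean(0)); d=Uf[0]-Uf[3];print('yaw',np.arctan2(d[1],d[0]),np.arctan2(*( (Uf[0]-Uf[1])*[-1,1])))
k=plane('top',[[326.5,204.0]],.102)[:,:2]; kf=(k-t)@Rm; print('knob',k,kf,np.hypot(*(kf[0]-[.015,-.063])), -1.2-np.arctan2(*(kf[0]-[.015,-.063])[::-1]))
o1,r1=ray('top',[[326.2,204.3]]);o2,r2=ray('side',[[276.8,169.1]])
s=np.linalg.lstsq(np.c_[r1[0],-r2[0]],o2-o1,rcond=None)[0]; print(o1+s[0]*r1[0],o2+s[1]*r2[0])
print('fix pivot world',Rm@[.015,-.063]+t)
o=get_obs(); print(R.from_quat(o['ee_rot']).as_matrix().round(3))
E
```

```text
fix -0.12189317763821447 [0.56707642 0.05456455] [[ 0.0009  0.0004]
 [ 0.0007 -0.001 ]
 [-0.0007 -0.0012]
 [-0.0009  0.0017]]
side -0.12275947368680622 [0.5632678  0.05739246] [[ 0.0021 -0.0016]
 [-0.0001  0.0036]
 [-0.0032 -0.0008]
 [ 0.0013 -0.0012]]
unit f [[ 0.0025  0.0425]
 [ 0.0011 -0.0429]
 [-0.1023 -0.0412]
 [-0.1004  0.0431]] [-0.04980984  0.00038109]
yaw -0.005760928246789639 -0.016354367454515694
knob [[ 0.57038209 -0.1094603 ]] [[ 0.02322518 -0.16240588]] 0.09974559043475077 0.28824096408428024
[ 0.57192994 -0.11012159  0.08414046] [ 0.56698117 -0.11002357  0.08343974]
fix pivot world [ 0.57430485 -0.00979188]
[[-0.966  0.26  -0.   ]
 [ 0.26   0.966 -0.002]
 [ 0.    -0.002 -1.   ]]
```

```bash
cat >> h.py <<'E'
TH=-.122; T=np.array([.566,.0555]); RF=np.array([[np.cos(TH),-np.sin(TH)],[np.sin(TH),np.cos(TH)]])
def go(xf,yf,z,ang):  # ang: tool x direction in fixture frame
    o=get_obs(); M=R.from_quat(o['ee_rot']).as_matrix(); p=np.array(o['ee_pos'])
    w=np.r_[RF@[xf,yf]+T,z]; a0=np.arctan2(M[1,0],M[0,0]); turn=(a0-(ang+TH)+np.pi)%(2*np.pi)-np.pi
    print('shift tool',(M.T@(w-p)).round(4),'turn(after)',round(turn,3),'now fix',(RF.T@(p[:2]-T)).round(4),p[2].round(4),'q',o['qpos'].round(2),'t',o['t'])
E
python3 -c "
from h import *
go(-.135,0,.40,np.pi)"
```

```text
shift tool [-0.3985 -0.3931  0.0046] turn(after) -0.141 now fix [-0.4744  0.4452] 0.404 q [ 1.29  0.32  1.57  0.    1.26 -0.02] t 0.1
```

Emit:
{"method": "drive_tool", "body": {
  "rows": [
    [[-0.04, -0.039, 0], 0],
    [[-0.04, -0.039, 0], 0],
    [[-0.04, -0.039, 0], 0],
    [[-0.04, -0.039, 0], 0],
    [[-0.04, -0.039, 0], 0],
    [[-0.04, -0.039, 0], 0],
    [[-0.04, -0.039, 0], 0],
    [[-0.04, -0.039, 0], 0],
    [[-0.04, -0.039, 0], 0],
    [[-0.04, -0.039, 0], 0]
  ],
  "jaw": 0.5
}}

```text
t: 1.35
ee_pos: [0.4348, 0.073, 0.4046]
ee_rot: [0.131, 0.991, 0.0, -0.0]
ft_force: [0.5, 0.7, -0.8]
width: 0.0426
grip_force: 0.0
```

Emit:
{"method": "drive_tool", "body": {
  "rows": [
    [[0, 0, 0], -0.07],
    [[0, 0, 0], -0.07],
    [[0, 0, 0], 0],
    [[0, 0, 0], 0]
  ]
}}

```text
t: 1.85
ee_pos: [0.4342, 0.0749, 0.4046]
ee_rot: [0.062, 0.998, 0.0, -0.0]
ft_force: [-0.4, 0.3, 0.5]
width: 0.0427
grip_force: 0.0
```

```bash
python3 -c "
from h import *
go(-.135,0,.2,np.pi)"
```

```text
shift tool [ 0.0017 -0.0032  0.2046] turn(after) -0.001 now fix [-0.1332  0.0032] 0.4046 q [ 0.14  0.11  1.85  0.    1.19 -1.3 ] t 1.85
```

Emit:
{"method": "drive_tool", "body": {
  "rows": [
    [[0.007, -0.003, 0.04], 0],
    [[0, 0, 0.04], 0],
    [[0, 0, 0.04], 0],
    [[0, 0, 0.04], 0],
    [[0, 0, 0.03], 0],
    [[0, 0, 0.012], 0],
    [[0, 0, 0], 0]
  ]
}}

```text
t: 2.72
ee_pos: [0.4271, 0.0728, 0.2026]
ee_rot: [0.061, 0.998, -0.0, -0.0]
ft_force: [0.8, -0.2, 0.1]
width: 0.0425
grip_force: 0.0
```

Emit:
{"method": "drive_tool", "body": {
  "rows": [
    [[-0.008, 0, 0], 0],
    [[-0.008, 0, 0], 0],
    [[-0.006, 0, 0], 0],
    [[-0.006, 0, 0], 0],
    [[-0.005, 0, 0], 0],
    [[-0.005, 0, 0], 0],
    [[-0.005, 0, 0], 0],
    [[0, 0, 0], 0]
  ]
}}

```text
t: 3.72
ee_pos: [0.4705, 0.0673, 0.2027]
ee_rot: [0.061, 0.998, 0.0, 0.001]
ft_force: [-0.5, 0.7, -0.3]
width: 0.0428
grip_force: 0.0
```

Run:
```python
from h import *
go(-.056,0,.2,np.pi)
for n,b in(("top",(165,260,210,345)),("side",(150,285,215,335))):
    im,d=optics.grab_frame(n); cv2.imwrite(f'pics/{n}1.png',im)
t=cv2.imread('pics/top1.png')[165:260,210:345]; s=cv2.imread('pics/side1.png')[150:285,215:335]
t=cv2.resize(t,(440,310),interpolation=3); s=cv2.resize(s,(360,405),interpolation=3)
c=np.zeros((405,800,3),np.uint8); c[:310,:440]=t; c[:,440:]=s; cv2.imwrite('pics/c1.png',c)
```

```text
shift tool [-0.0403 -0.0001  0.0028] turn(after) -0.001 now fix [-0.0963  0.0001] 0.2027 q [ 0.12  0.4   2.06 -0.    0.69 -1.33] t 3.725
```

View pics/c1.png

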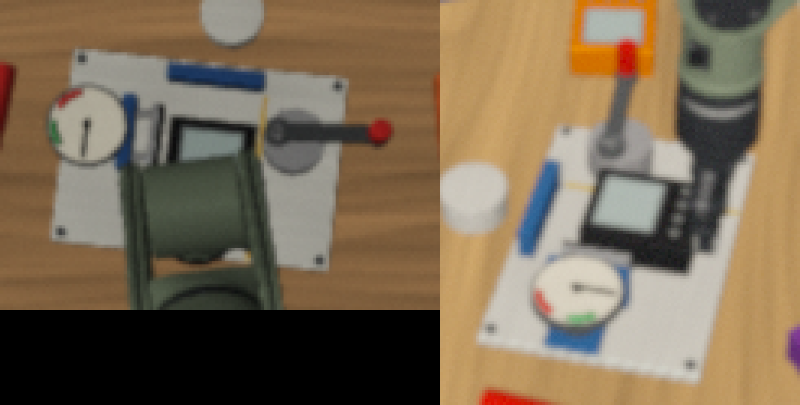

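The unit is sliding squarely (back edge near (215,122) in the left crop, stop edge near (215,88)). I keep pushing.

Emit:
{"method": "drive_tool", "body": {
  "rows": [
    [[-0.005, 0, 0], 0],
    [[-0.005, 0, 0], 0],
    [[-0.005, 0, 0], 0],
    [[-0.005, 0, 0], 0],
    [[-0.005, 0, 0], 0],
    [[-0.004, 0, 0], 0],
    [[-0.003, 0, 0], 0],
    [[-0.002, 0, 0], 0]
  ]
}}

```text
t: 4.82
ee_pos: [0.5036, 0.0632, 0.2027]
ee_rot: [0.061, 0.998, 0.0, -0.0]
ft_force: [-1.7, 0.7, 0.0]
width: 0.0425
grip_force: 0.8
```

Emit:
{"method": "drive_tool", "body": {
  "rows": [
    [[-0.001, 0, 0], 0],
    [[-0.001, 0, 0], 0]
  ]
}}

```text
t: 5.08
ee_pos: [0.5054, 0.063, 0.2027]
ee_rot: [0.061, 0.998, 0.0, -0.0]
ft_force: [-1.6, 0.2, -0.7]
width: 0.0426
grip_force: 0.6
```

Emit:
{"method": "drive_tool", "body": {
  "rows": [
    [[-0.001, 0, 0], 0],
    [[-0.001, 0, 0], 0]
  ]
}}

```text
t: 5.32
ee_pos: [0.5074, 0.0627, 0.2027]
ee_rot: [0.061, 0.998, 0.0, 0.0]
ft_force: [-1.5, 0.5, -1.6]
width: 0.0428
grip_force: 0.5
```

Emit:
{"method": "drive_tool", "body": {
  "rows": [
    [[-0.001, 0, 0], 0],
    [[-0.001, 0, 0], 0]
  ]
}}

```text
t: 5.58
ee_pos: [0.5095, 0.0625, 0.2027]
ee_rot: [0.061, 0.998, 0.0, 0.0]
ft_force: [-1.1, -0.1, -0.4]
width: 0.0426
grip_force: 0.5
```

Emit:
{"method": "drive_tool", "body": {
  "rows": [
    [[-0.001, 0, 0], 0],
    [[-0.001, 0, 0], 0]
  ]
}}

```text
t: 5.82
ee_pos: [0.5102, 0.0624, 0.2027]
ee_rot: [0.062, 0.998, 0.0, -0.002]
ft_force: [-7.4, 2.9, 5.8]
width: 0.0427
grip_force: 3.9
```

Run:
```python
from h import *
go(-.056,0,.2,np.pi)
s,d=optics.grab_frame("side"); cv2.imwrite('pics/side2.png',s)
cv2.imwrite('pics/c2.png',cv2.resize(s[180:270,225:325],None,fx=6,fy=6,interpolation=3))
```

```text
shift tool [-0.0002 -0.0001  0.0027] turn(after) -0.001 now fix [-0.0562  0.0001] 0.2027 q [ 0.1   0.44  1.97  0.    0.74 -1.35] t 5.825
```

View pics/c2.png

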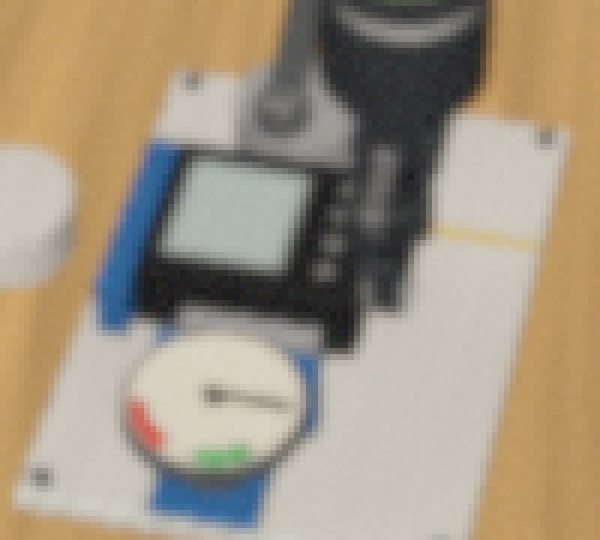

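The needle is at zero, the unit's back face touches the blue stop, and force rose to about 8 N at the predicted position. I press it 1 mm more to seat it, then back off and lift.

Emit:
{"method": "drive_tool", "body": {
  "rows": [
    [[-0.001, 0, 0], 0],
    [[0, 0, 0], 0]
  ]
}}

```text
t: 6.12
ee_pos: [0.5105, 0.0623, 0.2026]
ee_rot: [0.062, 0.998, 0.0, -0.003]
ft_force: [-9.5, 1.4, 5.4]
width: 0.0426
grip_force: 4.2
```

Emit:
{"method": "drive_tool", "body": {
  "rows": [
    [[0.01, 0, 0], 0],
    [[0.02, 0, 0], 0],
    [[0, 0, -0.04], 0],
    [[0, 0, -0.04], 0],
    [[0, 0, -0.03], -0.18],
    [[0, 0, 0], 0]
  ],
  "jaw": 0.4
}}

```text
t: 6.88
ee_pos: [0.4834, 0.0658, 0.3152]
ee_rot: [-0.028, 1.0, 0.0, 0.004]
ft_force: [-0.1, 0.2, -0.7]
width: 0.0343
grip_force: 0.0
```

Run:
```python
from h import *
go(*(RF.T@(np.array([.570,-.1098])-T)),.31,1.65)
print(RF.T@(np.array([.570,-.1098])-T))
```

```text
shift tool [-0.0764 -0.1802  0.0057] turn(after) 1.67 now fix [-0.0832  0.0002] 0.3152 q [ 0.11  0.26  1.9  -0.    0.98 -1.52] t 6.875
[ 0.02408688 -0.16358457]
```

Emit:
{"method": "drive_tool", "body": {
  "rows": [
    [[-0.015, -0.036, 0], 0],
    [[-0.015, -0.036, 0], 0],
    [[-0.015, -0.036, 0], 0],
    [[-0.015, -0.036, 0], 0],
    [[-0.016, -0.036, 0], 0]
  ]
}}

```text
t: 7.5
ee_pos: [0.569, -0.1109, 0.3111]
ee_rot: [-0.027, 1.0, 0.0, -0.001]
ft_force: [0.2, 0.3, -0.2]
width: 0.0344
grip_force: 0.0
```

Emit:
{"method": "drive_tool", "body": {
  "rows": [
    [[0, 0, 0], 0.18],
    [[0, 0, 0], 0.18],
    [[0, 0, 0], 0.18],
    [[0, 0, 0], 0.18],
    [[0, 0, 0], 0.18],
    [[0, 0, 0], 0.18],
    [[0, 0, 0], 0.18],
    [[0, 0, 0], 0.18],
    [[0, 0, 0], 0.18],
    [[0, 0, 0], 0.05]
  ]
}}

```text
t: 8.75
ee_pos: [0.5686, -0.1096, 0.311]
ee_rot: [0.723, 0.69, -0.0, -0.001]
ft_force: [-0.3, -0.9, -0.1]
width: 0.0341
grip_force: 0.0
```

Run:
```python
from h import *
go(.024,-.1636,.246,1.65)
s,d=optics.grab_frame("side"); cv2.imwrite('pics/side3.png',s)
cv2.imwrite('pics/c3.png',cv2.resize(s[100:270,200:350],None,fx=3.5,fy=3.5,interpolation=3))
```

```text
shift tool [-0.0001  0.0014  0.065 ] turn(after) -0.004 now fix [ 0.0226 -0.1636] 0.311 q [-0.21  0.4   1.69 -0.    1.05 -0.16] t 8.75
```

View pics/c3.png

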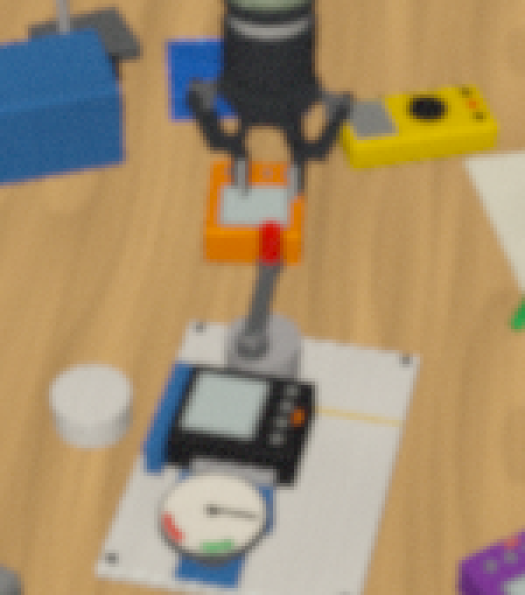

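Side crop: the unit is against the stop, the needle at zero, and the fingers at (240,185) and (298,185) straddle the knob at (270,245). Now I lower, then swing along the arc.

Emit:
{"method": "drive_tool", "body": {
  "rows": [
    [[0, 0.001, 0.025], 0],
    [[0, 0, 0.02], 0],
    [[0, 0, 0.01], 0],
    [[0, 0, 0.01], 0],
    [[0, 0, 0], 0]
  ]
}}

```text
t: 9.43
ee_pos: [0.5696, -0.1096, 0.247]
ee_rot: [0.722, 0.692, -0.0, -0.0]
ft_force: [0.2, 0.4, -0.1]
width: 0.0344
grip_force: 0.0
```

Emit:
{"method": "drive_tool", "body": {
  "rows": [
    [[0.0001, -0.005, 0], 0.05],
    [[0.0001, -0.005, 0], 0.05],
    [[0.0005, -0.01, 0], 0.1],
    [[0.0005, -0.01, 0], 0.1],
    [[0.0005, -0.01, 0], 0.1]
  ]
}}

```text
t: 10.05
ee_pos: [0.5322, -0.1009, 0.2488]
ee_rot: [0.846, 0.534, 0.002, 0.003]
ft_force: [2.9, -2.9, -3.4]
width: 0.0341
grip_force: 2.1
```

Emit:
{"method": "drive_tool", "body": {
  "rows": [
    [[0.0005, -0.01, 0], 0.1],
    [[0.0005, -0.01, 0], 0.1],
    [[0.0005, -0.01, 0], 0.1],
    [[0.0005, -0.01, 0], 0.1],
    [[0, 0, 0], 0]
  ]
}}

```text
t: 10.68
ee_pos: [0.4995, -0.0765, 0.2487]
ee_rot: [0.934, 0.357, 0.001, 0.001]
ft_force: [0.7, -1.4, 0.5]
width: 0.0342
grip_force: 0.6
```

```bash
cat >> h.py <<'E'
def look(k):
    o=get_obs(); f=RF.T@(np.array(o['ee_pos'])[:2]-T)-[.015,-.063]
    print('tcp a',(-1.2-np.arctan2(f[1],f[0]))%(2*np.pi),'r',np.hypot(*f),'t',o['t'],'f',np.round(o['ft_force'],1))
    out=[]
    for n in('side','top'):
        im,d=optics.grab_frame(n); cv2.imwrite(f'pics/{n}{k}.png',im)
        # rectified patch in the fixture frame about the dial (z=65) -> 1 px = 0.4 mm; up = +x, left = +y
        g=np.arange(400)-199.5; X,Y=np.meshgrid(-g*.0003,g*-.0003)  # X: fixture y offset; Y: fixture x offset
        P=np.stack([Y+GX,X+GY],-1).reshape(-1,2)@RF.T+T
        m=proj(n,np.c_[P,np.full(len(P),.065)]).astype(np.float32).reshape(400,400,2)
        r=cv2.remap(im,m[...,0],m[...,1],cv2.INTER_CUBIC); out.append(r)
        hsv=cv2.cvtColor(r,cv2.COLOR_BGR2HSV)
        yy,xx=np.mgrid[:400,:400]-199.5
        # centre from the white disc
        # needle: darkest direction between 14 and 28 mm
        gm=cv2.inRange(hsv,(45,90,40),(85,255,255)); rm=cv2.inRange(hsv,(0,120,60),(10,255,255))|cv2.inRange(hsv,(170,120,60),(180,255,255))
        w=cv2.inRange(hsv,(0,0,110),(180,80,255)); nn,l,st,c=cv2.connectedComponentsWithStats(w); i=l[200,260] or l[240,200] or l[160,200]
        cs=cv2.convexHull(np.argwhere(l==i)[:,::-1].astype(np.int32)); (cx,cy),rad=cv2.minEnclosingCircle(cs)
        gray=cv2.cvtColor(r,cv2.COLOR_BGR2GRAY).astype(np.float32)
        A=np.arange(-.6,4,.02); rr=np.arange(50,90)
        # needle angle q: direction fixture -x (down) at 0, clockwise to +y (left)
        px=cx-np.sin(A)[:,None]*rr; py=cy+np.cos(A)[:,None]*rr
        v=cv2.remap(gray,px.astype(np.float32),py.astype(np.float32),1).mean(1)
        ang=lambda mk:[round(float(np.arctan2(cx-x,y-cy)),2) for y,x in [np.argwhere((mk>0)&(np.hypot(xx+199.5-cx,yy+199.5-cy)<140)).mean(0)]] if mk.any() else None
        print(n,'centre',round(cx),round(cy),'rad',round(rad),'needle',A[v.argmin()].round(2),v.min().round(),'med',np.median(v).round(),'green',ang(gm),'red',ang(rm))
    cv2.imwrite(f'pics/g{k}.png',np.hstack(out))
GX,GY=.012,.125
E
python3 - <<'E'
from h import *
im=cv2.imread('pics/top0.png')
print('gauge', RF.T@(plane('top',crop2px([[158,226]]),.065)[0,:2]-T))
E
```

```text
gauge [0.00196446 0.12515271]
```

```bash
sed -i 's/^GX,GY=.*/GX,GY=.002,.125/' h.py
python3 - <<'E'
from h import *
look(4)
t=cv2.imread('pics/top4.png')[165:265,210:345]; g=cv2.imread('pics/g4.png'); s=cv2.imread('pics/side4.png')[150:285,215:335]
c=np.zeros((570,800,3),np.uint8); c[:300,:400]=cv2.resize(t,(400,300)); c[:270,420:660]=cv2.resize(s,(240,270)); c[300:570,:540]=cv2.resize(g,(540,270)); cv2.imwrite('pics/c4.png',c)
E
```

```text
tcp a 1.0773078140662735 r 0.10005542999568681 t 10.675 f [ 0.7 -1.4  0.5]
side centre 200 200 rad 282 needle -0.18 159.0 med 207.0 green [1.21] red [2.37]
top centre 258 200 rad 244 needle 1.62 101.0 med 164.0 green [nan] red [nan]h.py:48: RuntimeWarning: Mean of empty slice.
  ang=lambda mk:[round(float(np.arctan2(cx-x,y-cy)),2) for y,x in [np.argwhere((mk>0)&(np.hypot(xx+199.5-cx,yy+199.5-cy)<140)).mean(0)]] if mk.any() else None
  ret = um.true_divide(
```

View pics/c4.png

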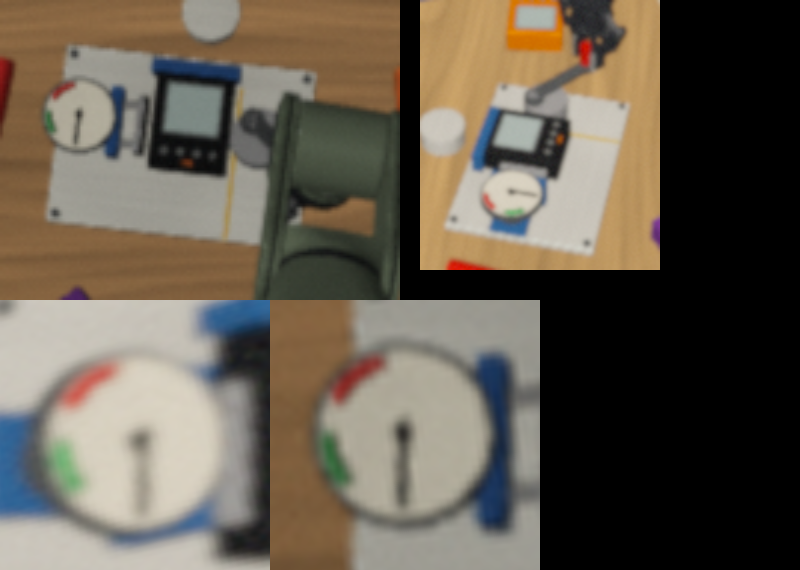

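The needle is at zero and the unit is square against the stop; the lever is swung partway. I fix the dial centre in the reader and go on in small steps.

```bash
python3 - <<'E'
s=open('h.py').read()
s=s.replace("(cx,cy),rad=cv2.minEnclosingCircle(cs)","(cx,cy),rad=((204,207) if n=='side' else (197,196)),0")
s=s.replace("A=np.arange(-.6,4,.02); rr=np.arange(50,90)","A=np.arange(-.6,3.2,.02); rr=np.arange(35,85)")
s=s.replace("'green',ang(gm),'red',ang(rm)","''").replace("i=l[200,260] or l[240,200] or l[160,200]","i=l[200,260]")
open('h.py','w').write(s)
E
python3 -c "
from h import *
look(5)"
```

```text
tcp a 1.0759745010473376 r 0.09987175302484916 t 10.775 f [ 0.5 -1.2  0.1]
side centre 204 207 rad 0 needle -0.12 160.0 med 208.0 
top centre 197 196 rad 0 needle 0.02 95.0 med 169.0
```

Emit:
{"method": "drive_tool", "body": {
  "rows": [
    [[0.0001, -0.005, 0], 0.05],
    [[0.0001, -0.005, 0], 0.05],
    [[0.0001, -0.005, 0], 0.05],
    [[0, 0, 0], 0]
  ]
}}

```text
t: 11.38
ee_pos: [0.4906, -0.0647, 0.2481]
ee_rot: [0.958, 0.286, 0.001, 0.001]
ft_force: [1.5, -2.8, 2.3]
width: 0.034
grip_force: 1.5
```

```bash
python3 -c "
from h import *
look(6)"
```

```text
tcp a 1.225253375586586 r 0.0996645577774898 t 11.375 f [ 1.5 -2.8  2.3]
side centre 204 207 rad 0 needle -0.12 159.0 med 208.0 
top centre 197 196 rad 0 needle 0.02 96.0 med 169.0
```

Emit:
{"method": "drive_tool", "body": {
  "rows": [
    [[0.0001, -0.003, 0], 0.03],
    [[0.0001, -0.003, 0], 0.03],
    [[0.0001, -0.003, 0], 0.03],
    [[0, 0, 0], 0]
  ]
}}

```text
t: 11.98
ee_pos: [0.4855, -0.0563, 0.2477]
ee_rot: [0.97, 0.242, -0.0, -0.0]
ft_force: [2.7, -2.2, 2.0]
width: 0.0341
grip_force: 1.6
```

```bash
python3 -c "
from h import *
look(7)"
```

```text
tcp a 1.323729461834929 r 0.0997322700995366 t 11.975 f [ 2.7 -2.2  2. ]
side centre 204 207 rad 0 needle -0.12 159.0 med 207.0 
top centre 197 196 rad 0 needle 0.02 95.0 med 169.0
```

Emit:
{"method": "drive_tool", "body": {
  "rows": [
    [[0.0001, -0.003, 0], 0.03],
    [[0.0001, -0.003, 0], 0.03],
    [[0.0001, -0.003, 0], 0.03],
    [[0, 0, 0], 0]
  ]
}}

```text
t: 12.58
ee_pos: [0.4816, -0.0481, 0.2476]
ee_rot: [0.98, 0.198, -0.0, -0.0]
ft_force: [2.9, -1.8, 2.1]
width: 0.034
grip_force: 1.2
```

```bash
python3 -c "
from h import *
look(8)"
```

```text
tcp a 1.4149113676566885 r 0.09964732281264854 t 12.575 f [ 2.9 -1.8  2.1]
side centre 204 207 rad 0 needle -0.12 159.0 med 207.0 
top centre 197 196 rad 0 needle 0.02 96.0 med 168.0
```

Emit:
{"method": "drive_tool", "body": {
  "rows": [
    [[0.0001, -0.003, 0], 0.03],
    [[0.0001, -0.003, 0], 0.03],
    [[0.0001, -0.003, 0], 0.03],
    [[0, 0, 0], 0]
  ]
}}

```text
t: 13.18
ee_pos: [0.4787, -0.0397, 0.2476]
ee_rot: [0.988, 0.154, -0.0, -0.0]
ft_force: [1.9, -2.6, 0.3]
width: 0.0342
grip_force: 1.7
```

```bash
python3 -c "
from h import *
look(9)"
```

```text
tcp a 1.504177572129654 r 0.09946797235556643 t 13.175 f [ 1.9 -2.6  0.3]
side centre 204 207 rad 0 needle 0.16 159.0 med 207.0 
top centre 197 196 rad 0 needle 0.28 90.0 med 168.0
```

Emit:
{"method": "drive_tool", "body": {
  "rows": [
    [[0.0001, -0.003, 0], 0.03],
    [[0.0001, -0.003, 0], 0.03],
    [[0.0001, -0.003, 0], 0.03],
    [[0, 0, 0], 0]
  ]
}}

```text
t: 13.78
ee_pos: [0.4765, -0.0312, 0.2476]
ee_rot: [0.994, 0.109, -0.0, 0.0]
ft_force: [0.7, -3.9, 0.0]
width: 0.0342
grip_force: 2.2
```

```bash
python3 -c "
from h import *
look(10)"
```

```text
tcp a 1.5929358820016624 r 0.09925160747265489 t 13.775 f [ 0.7 -3.9  0. ]
side centre 204 207 rad 0 needle 0.5 155.0 med 207.0 
top centre 197 196 rad 0 needle 0.6 86.0 med 168.0
```

Emit:
{"method": "drive_tool", "body": {
  "rows": [
    [[0.0001, -0.003, 0], 0.03],
    [[0.0001, -0.003, 0], 0.03],
    [[0.0001, -0.003, 0], 0.03],
    [[0, 0, 0], 0]
  ]
}}

```text
t: 14.38
ee_pos: [0.4752, -0.0224, 0.2476]
ee_rot: [0.998, 0.064, -0.0, 0.0]
ft_force: [1.3, -6.9, -0.8]
width: 0.0342
grip_force: 2.6
```

```bash
python3 -c "
from h import *
look(11)"
```

```text
tcp a 1.6825294398568509 r 0.09897751763504786 t 14.375 f [ 1.3 -6.9 -0.8]
side centre 204 207 rad 0 needle 0.86 155.0 med 207.0 
top centre 197 196 rad 0 needle 0.92 96.0 med 169.0
```

Emit:
{"method": "drive_tool", "body": {
  "rows": [
    [[0.0001, -0.002, 0], 0.02],
    [[0.0001, -0.002, 0], 0.02],
    [[0.0001, -0.002, 0], 0.02],
    [[0, 0, 0], 0]
  ]
}}

```text
t: 14.98
ee_pos: [0.4747, -0.0166, 0.2475]
ee_rot: [0.999, 0.034, -0.001, 0.0]
ft_force: [0.6, -6.3, -0.4]
width: 0.0343
grip_force: 3.1
```

```bash
python3 -c "
from h import *
look(12)"
```

```text
tcp a 1.7414923417652213 r 0.0987919726670829 t 14.975 f [ 0.6 -6.3 -0.4]
side centre 204 207 rad 0 needle 1.08 154.0 med 207.0 
top centre 197 196 rad 0 needle 1.12 99.0 med 168.0
```

Emit:
{"method": "drive_tool", "body": {
  "rows": [
    [[0, 0.003, 0], 0],
    [[0, 0.003, 0], 0],
    [[0, 0, 0], 0],
    [[0, 0, -0.03], 0],
    [[0, 0, -0.04], 0],
    [[0, 0, -0.04], 0],
    [[0.0, 0, -0.03], 0],
    [[0, 0, 0], 0]
  ]
}}

```text
t: 16.08
ee_pos: [0.4758, -0.0221, 0.3899]
ee_rot: [0.999, 0.034, 0.003, 0.0]
ft_force: [0.2, 0.2, -0.5]
width: 0.0344
grip_force: 0.0
```

Emit:
{"method": "drive_tool", "body": {
  "rows": [
    [[-0.05, 0.02, 0], 0],
    [[-0.05, 0.02, 0], 0],
    [[0, 0.04, 0], 0],
    [[0, 0.04, 0], 0],
    [[0, 0.04, 0], 0],
    [[0, 0, 0], 0]
  ]
}}

```text
t: 16.82
ee_pos: [0.3865, -0.1904, 0.3862]
ee_rot: [0.999, 0.033, -0.001, -0.001]
ft_force: [0.5, 0.7, -0.4]
width: 0.0338
grip_force: 0.0
```

Run:
```python
from h import *
look(13)
t=cv2.imread('pics/top13.png')[165:265,200:345]; g=cv2.imread('pics/g13.png'); s=cv2.imread('pics/side13.png')[140:290,210:340]
c=np.zeros((600,800,3),np.uint8); c[:330,:480]=cv2.resize(t,(480,330),interpolation=3); c[:360,490:]=cv2.resize(s,(310,360),interpolation=3); c[335:575,:480]=cv2.resize(g,(480,240)); cv2.imwrite('pics/c13.png',c)
```

```text
tcp a 1.04806644371757 r 0.2604204834164338 t 16.825 f [ 0.5  0.7 -0.4]
side centre 204 207 rad 0 needle 1.08 153.0 med 206.0 
top centre 197 196 rad 0 needle 1.12 99.0 med 168.0
```

View pics/c13.png

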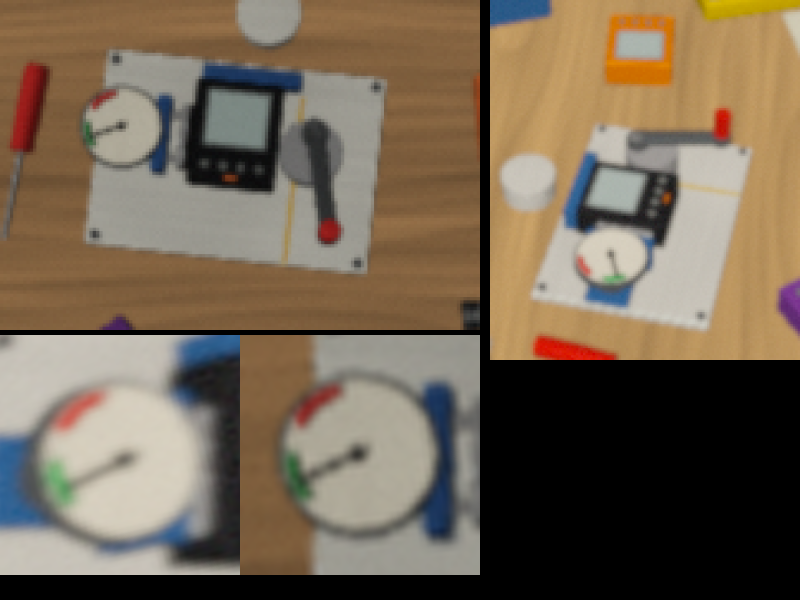

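The needle stands in the green (about 1.1 rad), the lever is released, and the unit appears flush with the stop. A quick numeric check before handing in.

Run:
```python
from h import *
im=cv2.imread('pics/top13.png'); h=cv2.cvtColor(im,cv2.COLOR_BGR2HSV)
C=crop2px([(200,78),(282,90),(272,192),(186,181)],3.31,(200,165))
print(((plane('top',C,.05)[:,:2]-T)@RF).round(4))
m=cv2.inRange(h,(0,0,0),(180,120,50)); k=np.zeros_like(m); k[185:226,254:288]=m[185:226,254:288]
n,l,st,c=cv2.connectedComponentsWithStats(k); i=1+st[1:,4].argmax()
b=cv2.boxPoints(cv2.minAreaRect(np.argwhere(l==i)[:,::-1].astype(np.float32))); B=(plane('top',b,.05)[:,:2]-T)@RF; print(B.round(4),B.mean(0))
```

```text
[[ 0.0607  0.055 ]
 [ 0.0576 -0.0272]
 [-0.0446 -0.0283]
 [-0.0429  0.0571]]
[[-0.0442  0.0615]
 [ 0.059   0.0612]
 [ 0.0581 -0.0285]
 [-0.0451 -0.0276]] [0.00692812 0.01663358]
```

Back face at about 0.059 and centre at about 0.007: the unit is home and square.

```bash
python3 -c "
from h import *
print(order.sign_off())"
```

```text
the job is handed in; nothing more can be done
None
```

The job is handed in: the recorder sits square against the blue back stop, and the lever is released with the gauge needle in the green at about 1.1 rad; it never read higher than that.

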